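# Clear the hands-on tuning slide and hold it at its index

### The arm

A 6-joint arm with a two-finger parallel gripper is mounted at the origin on a cart in front of the work surface, level with it; the furniture and walls round the work are solid. World frame = base frame: x ahead of the robot, y to its left, z up, the work surface at z = 0. Lengths are in m, angles in rad, forces in N, time in s.
With the tool pointing down it reaches from about 0.375 to 0.975 m from the base axis. Payload 3.8 kg.
Tool frame: the origin (TCP) lies midway between the tips of the shut fingers; the grasp point (between the pads) lies 19 mm behind it; z points along the fingers, y is the line along which they close (so a half turn about z gives the same grasp; the last joint's range is limited). The gripper opens to 88 mm and grips with 3 to 60 N. Pads are 18 mm wide; open, the fingers measure 123 mm over their backs; the gripper's body (75 mm by 187 mm) begins 45 mm behind the grasp point.
Start: joints at [-1.318, 0.264, 1.604, -0, 1.274, -0.037], TCP at [0.193, -0.647, 0.239] pointing down, gripper open.
Joint ranges: [-2.63, 2.63], [-0.94, 2.18], [0.31, 2.57], [-1.31, 4.45], [0, 2.66], [-2.55, 2.55]. Speed limits (rad/s): [2.57, 2.57, 3.14, 3.14, 3.14, 3.14].

### API

Orientations are given as a rotation vector (axis times angle).
In Python, from station import arm gives the robot as it stands. Calls block until the motion is done:
- arm.move_ptp(position, orientation): joint-space move of the TCP to a pose.
- arm.move_linear(position, rotation=None, velocity=0.15): straight line of the TCP; rotation=None keeps the orientation; velocity is the mean speed in m/s.
- arm.movej(angles): joint-space move.
- arm.set_gripper(opening, grip_force=None): opening from 0.0 (shut) to 1.0 (fully open); grip_force is the grip in N (None keeps the last); returns when the fingers have stopped.
- arm.hold(seconds).
- arm.ik(position, orientation): joint angles nearest the present ones, or None.
- arm.read_state(): the state.
- arm.read_camera(name): name is "scene" or "top" or "wrist"; returns a dict with "pixels" (420x560x3 uint8, red, green, blue), "vfov" (degrees; the focal length in pixels is half the picture's height over the tangent of half this angle, whatever the lens; pixels are square), "cx", "cy" (the principal point, pixels), "world_from_camera" (4x4, takes a point from camera to world coordinates). Camera axes: x right, y down, z forward; pixel columns grow to the right and rows downward; lengths in m; the calibration is good to about 2 mm. The wrist camera is an equidistant fisheye: a pixel r from the principal point sees the ray r / f radians off the axis. A picture is of the moment at which its call begins. There is no depth.
A pose or a line that the arm cannot do raises arm.IKError and nothing moves.
- arm.sign_off(): hands the job in; it is judged then, once.
The state is a dict: "time": time; "joint_positions": joint angles; "joint_vel": joint speeds; "joint_efforts": joint torques, N m; "eef_pos": TCP position; "eef_rot": TCP orientation; "ft_force": force on the tool from outside, world axes, zero at the start; "ft_torque": the same for the moment, N m; "opening": opening from 0.0 (shut) to 1.0 (fully open); "grasp_force": force on a finger pad.
Only numpy, scipy, OpenCV 4.12 (cv2) and the standard library are available. Lean on these libraries where they do the work, as an engineer would, in place of code of your own. Each camera call takes 0.05 s, during which the arm holds its last target. There are 200 camera calls.

### The job

Ceramic chips lie on the deck of the hands-on tuning slide: pick up the scraper block, wipe all three chips with it (not with the fingers) off the deck into the trough along the deck's left side while the slide stays home, and stand the block back on the table clear of the tuner. Then pull the spring-return slide out by its upright grip until its pointer stands in the middle of the gap between the two prongs of the index, and finish while still gripping it and holding it there, the chips remaining in the trough. Do not shift the index or disturb the carton, the egg insulator and the valve standing near.

Things in the scene. Friction and masses are not known exactly. Their poses are not given: they have to be found in the camera images.
- tuner: tuning slide unit fixed to the table, 240 (x) x 223 (y) mm. Origin on the table surface; x points from its front edge to its back, y to its left, z up; mm in this frame below. Flat dark steel deck x -120 to 120, y -75 to 60, top z 20, bare but for the chips at x -110 to 0. Spring housing at x 55 to 117, y -55 to 45, top z 47
- trough (a point): middle of the floor of the olive trough along the deck's left edge, at x 0, y 95, z 4 of the tuner; trough inside x -116 to 116, y 60 to 128, outer rims 14 mm above the table
- tuner_slide (a joint): the spring-return slide, m: 0 home (at the start and when let go), grows as pulled along the tuner's -x (to its front), stop at 0.10. Spring: about 5.4 N at 0, 12 N at 0.075. It carries an aluminium carriage (z 23 to 43 mm) with the upright grip, and a brass pointer arm reaching right over the deck at z 33 to 39 mm
- grip (a point): centre of the top of the upright dark wooden grip on the slide's carriage; the grip is 18 (x) x 32 (y) x 48 mm tall, from z 43 to 91 above the table; axes as the tuner's. With the slide home it stands at x 20, y 0 of the tuner; moves with the slide
- pointer (a point): on the slide's brass pointer, 3 mm wide, where it passes over the index rail: x 20, y -88, z 38.5 of the tuner when the slide is home; axes as the tuner's
- gap (a point): middle of the 10 mm gap between the two upright aluminium prongs (each 5 x 10 x 20 mm, top z 47) of the index; y -88, z 38.5 of the tuner; axes as the tuner's. The index sits stiffly on a rail on the deck's right edge (y -91 to -75, top z 21), 35 to 75 mm in front of the pointer's home, varying; the pointer passes freely through the prongs
- scraper: light wooden scraper block standing on the table, 120 g. Foot 80 (x) x 24 (y) x 22 mm high, steel sole; above it a grip 40 (x) x 18 (y) mm, from z 22 to z 60. Origin at the centre of its underside, z up, x along its length
- chip_1: flat chip of white ceramic, about 14 to 16 mm across and 7 mm thick, 10 g, lying on the front part of the tuner's deck; origin at the centre of its underside as it lies at the start
- chip_2: flat chip of white ceramic, about 14 to 16 mm across and 7 mm thick, 10 g, lying on the front part of the tuner's deck; origin at the centre of its underside as it lies at the start
- chip_3: flat chip of white ceramic, about 14 to 16 mm across and 7 mm thick, 10 g, lying on the front part of the tuner's deck; origin at the centre of its underside as it lies at the start
- valve_carton: small orange-brown carton standing upright, 35 x 34 x 75 mm; origin at the centre of its underside; leave alone
- egg_insulator: white ceramic egg insulator with a waist, 32 x 32 x 41 mm; origin at the centre of its underside; leave alone
- valve_b: grey radio valve with a black base, standing, 28 x 27 x 65 mm; origin at the centre of its underside; leave alone
There are look-alikes about, which are no part of the job. Several things look just like the scraper: the one meant starts farthest from the robot's base.

How it is judged:
On the way, in this order (a step that is already met when the one before it is completed fails the run):
1. all three chips lie in the trough while the robot still holds the scraper block and the slide is home (within 8 mm) (y of chip_1 in the frame of tuner between 0.058 and 0.13 m and x of chip_1 in the frame of tuner between -0.118 and 0.118 m and height (world z) of each of chip_1, chip_2, chip_3 below 0.0195 m and y of chip_2 in the frame of tuner between 0.058 and 0.13 m and x of chip_2 in the frame of tuner between -0.118 and 0.118 m and y of chip_3 in the frame of tuner between 0.058 and 0.13 m and x of chip_3 in the frame of tuner between -0.118 and 0.118 m and value of joint tuner_slide below 0.008 m and contact force between the fingers and scraper above 1 N), for 0.1 s.
2. the scraper block stands upright on the table, let go and clear of the tuner, the slide still home (within 8 mm) (angle between scraper's own z axis and vertical below 0.1 rad and height (world z) of scraper below 0.004 m and contact force between scraper and tuner below 0.1 N and contact force between each of the arm, the fingers and scraper below 0.1 N and value of joint tuner_slide below 0.008 m), for 0.2 s.
At the end, for the whole second after the job is handed in: The fingers hold the slide by its grip (more than 2 N) and the slide is at rest with its pointer within 4.5 mm of the middle of the index gap; all three chips lie in the trough; the scraper block stands upright on the table, let go, at rest and not touching the tuner (x of pointer in the frame of gap between -0.0045 and 0.0045 m and velocity of joint tuner_slide between -0.01 and 0.01 m/s and contact force between the fingers and tuner_slide above 2 N and angle between scraper's own z axis and vertical below 0.1 rad and height (world z) of scraper below 0.004 m and contact force between scraper and tuner below 0.1 N and contact force between the fingers and scraper below 0.1 N and linear speed of scraper below 0.02 m/s and y of chip_1 in the frame of tuner between 0.058 and 0.13 m and x of chip_1 in the frame of tuner between -0.118 and 0.118 m and height (world z) of each of chip_1, chip_2, chip_3 below 0.0195 m and y of chip_2 in the frame of tuner between 0.058 and 0.13 m and x of chip_2 in the frame of tuner between -0.118 and 0.118 m and y of chip_3 in the frame of tuner between 0.058 and 0.13 m and x of chip_3 in the frame of tuner between -0.118 and 0.118 m); the arm keeps its last pose, push and grip.
It fails at once if the fingers touch a chip (contact force between the fingers and chip_1 above 0.3 N or contact force between the fingers and chip_2 above 0.3 N or contact force between the fingers and chip_3 above 0.3 N).
It fails at once if the index is shifted on its rail (more than 5 mm) (distance of gap from where it was at the start of the episode above 0.005 m).
It fails at once if the carton, egg insulator or valve is moved (more than 20 mm) or tipped (distance of any of valve_carton, egg_insulator, valve_b from where it was at the start of the episode above 0.02 m or angle between any of valve_carton, egg_insulator, valve_b's own z axis and vertical above 0.5 rad).
It also fails if it takes over 59 s, if anything falls off the work surface, if the arm or the gripper's body presses on something with over 40 N, if the wrist force passes 120 N, or if a joint passes its speed limit or range.

## Working session

There is one attempt and no reset: what is moved stays moved. The work goes in short steps, each a Python script; the robot and the scene stay as the last script left them, time stands still between calls to the robot, and variables do not carry over. Pictures are saved under pics/ and viewed, at most 13 in all, crops included, and the job is handed in when it is done.

```bash
mkdir -p pics; ls; cat > h.py <<'E'
import numpy as np, cv2
from scipy.spatial.transform import Rotation as R
from station import arm
def shot(n,save=None):
    c=arm.read_camera(n)
    if save: cv2.imwrite('pics/'+save,cv2.cvtColor(c['pixels'],cv2.COLOR_RGB2BGR))
    return c
def ray(c,u,v):
    h=c['pixels'].shape[0]; f=h/2/np.tan(np.radians(c['vfov'])/2)
    T=np.array(c['world_from_camera'])
    a=(u-c['cx'])/f; b=(v-c['cy'])/f
    if c.get('fish'):
        r=np.hypot(a,b); s=np.sin(r)/max(r,1e-9); d=np.array([a*s,b*s,np.cos(r)])
    else: d=np.array([a,b,1.])
    return T[:3,3],T[:3,:3]@d
def onz(c,u,v,z):
    o,d=ray(c,u,v); return (o+d*(z-o[2])/d[2])[:3]
def down(yaw): # tool pointing down, tool y (closing axis) at yaw from world y ; tool x at angle yaw
    return (R.from_euler('z',yaw)*R.from_rotvec([np.pi,0,0])).as_rotvec()
E
python3 - <<'E'
from h import *
import pickle
s=arm.read_state(); print(s['time'],s['eef_rot'],s['opening'],s['ft_force'])
d={}
for n in('top','scene'):
    c=d[n]=shot(n,n+'0.png'); print(n,c['vfov'],c['cx'],c['cy'],np.round(c['world_from_camera'],3).tolist())
pickle.dump(d,open('c0.pkl','wb'))
E
```

```text
pics
0.0 [-3.10646270e+00 -4.53351104e-01  3.94967370e-04] 0.998079120620582 [0.27264863 0.47855808 0.70093712]
top 52.13222779856529 273.86998014726436 211.29986484259436 [[-0.029, -0.977, 0.21, 0.299], [-1.0, 0.029, -0.003, 0.035], [-0.003, -0.21, -0.978, 1.098], [0.0, 0.0, 0.0, 1.0]]
scene 55.205494633739036 284.2300595968965 204.29230830226504 [[-0.854, -0.275, 0.441, 0.12], [-0.52, 0.442, -0.731, 0.705], [0.006, -0.854, -0.52, 0.565], [0.0, 0.0, 0.0, 1.0]]
```

View pics/top0.png

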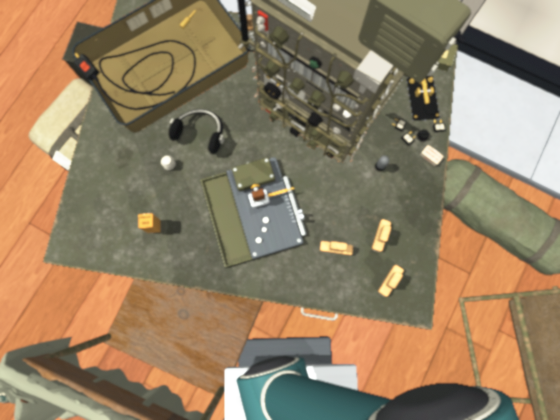

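View pics/scene0.png

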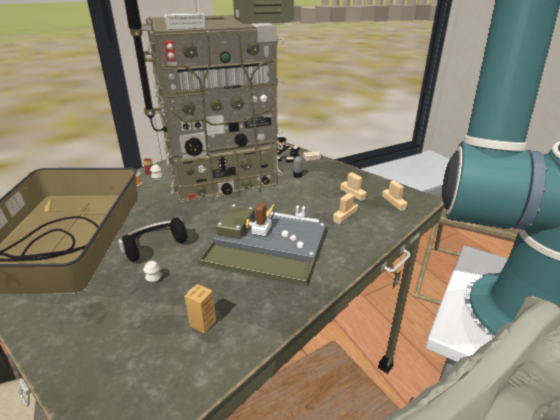

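The top view shows three identical scraper blocks at px (337,247), (382,236) and (392,281). The tuner is at about (255,210), with chips at (265,220), (264,230) and (258,240). The carton is at (148,222), the egg at (168,162) and the valve at (382,162). Next I'll measure the distances and crop closer.

```bash
python3 - <<'E'
from h import *
import pickle
d=pickle.load(open('c0.pkl','rb')); c=d['top']; im=c['pixels']
hsv=cv2.cvtColor(im,cv2.COLOR_RGB2HSV)
m=cv2.inRange(hsv,(8,60,150),(25,255,255)); m[:200]=0; m[300:]=0
n,l,s,ct=cv2.connectedComponentsWithStats(m)
for i in range(1,n):
    if s[i,4]>60 and ct[i][0]>100:
        p=onz(c,*ct[i],.02); print('wood',ct[i].round(1),s[i,4],p.round(3),np.hypot(*p[:2]).round(3))
for nme,u,v,z in(('valve',382,160,.03),('egg',168,162,.02),('carton',148,220,.04)): print(nme,onz(c,u,v,z).round(3))
a=cv2.resize(im[145:275,195:325],(600,600),interpolation=cv2.INTER_CUBIC)
cv2.imwrite('pics/crop1.png',a[...,::-1])
b=cv2.resize(im[225:305,310:415],(788,600),interpolation=cv2.INTER_CUBIC)
cv2.imwrite('pics/crop2.png',b[...,::-1])
E
```

```text
wood [548.2 206.7] 368 [ 0.522 -0.674  0.02 ] 0.853
wood [481.  266.2] 6237 [ 0.375 -0.482  0.02 ] 0.611
wood [145.  220.3] 265 [0.517 0.361 0.02 ] 0.631
wood [381.  235.1] 306 [ 0.461 -0.239  0.02 ] 0.52
wood [336.7 247.6] 311 [ 0.433 -0.125  0.02 ] 0.45
wood [390.5 280.6] 315 [ 0.347 -0.253  0.02 ] 0.429
valve [ 0.657 -0.255  0.03 ]
egg [0.672 0.306 0.02 ]
carton [0.514 0.348 0.04 ]
```

View pics/crop1.png

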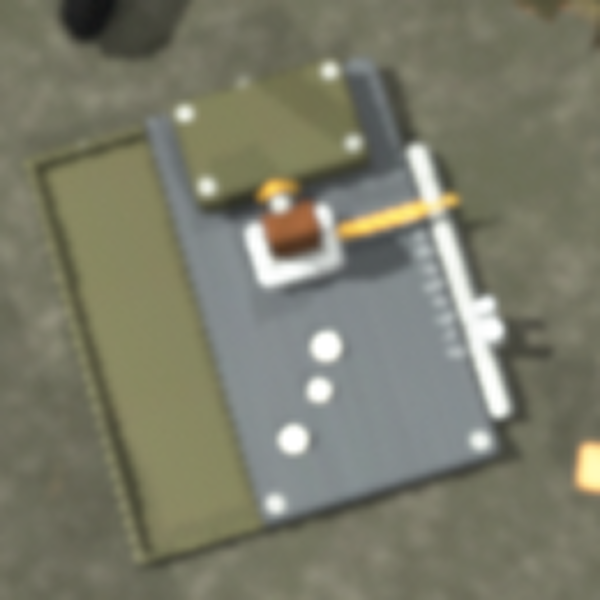

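View pics/crop2.png

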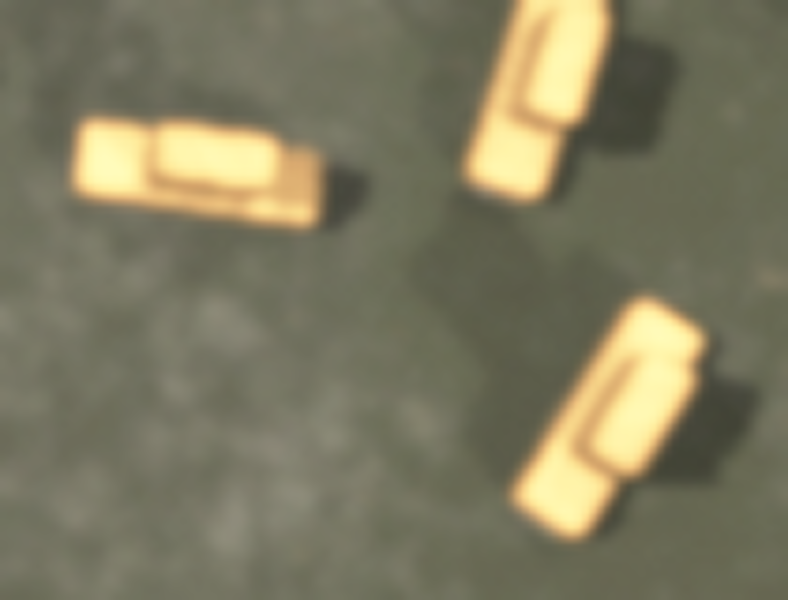

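```bash
python3 - <<'E'
from h import *
import pickle
arm.move_ptp([0.50,-0.13,0.30],down(1.3))
s=arm.read_state(); print(s['time'],s['joint_positions'],s['eef_pos'])
w=shot('wrist','wrist1.png'); t=shot('top'); w['fish']=1
print(w['vfov'],w['cx'],w['cy'],np.round(w['world_from_camera'],3).tolist())
pickle.dump(dict(wrist=w,top=t),open('c1.pkl','wb'))
E
```

```text
2.2667 [-3.03797638e-01 -7.15377686e-02  1.85767746e+00 -3.22437631e-04
  1.35559677e+00 -3.17662606e-02] [ 0.49995782 -0.13075525  0.29986155]
65.70646984690485 276.621512848516 211.6853208057598 [[0.963, -0.256, -0.084, 0.522], [-0.269, -0.914, -0.304, -0.051], [0.001, 0.316, -0.949, 0.446], [0.0, 0.0, 0.0, 1.0]]
```

View pics/wrist1.png

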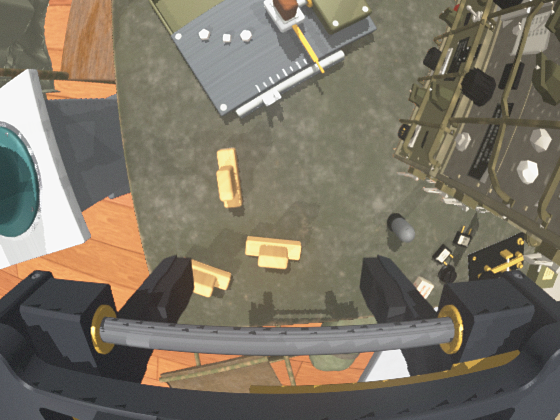

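The chosen scraper, 0.52 m from the base and so the farthest of the three, is at px (273,250). The cream thing at (425,287) is only a flat block with no grip. Next come overhead wrist shots of the scraper and the tuner.

```bash
python3 - <<'E'
from h import *
import pickle
def over(x,y,h,yaw,name,d=0.09):
    arm.move_ptp([x-d*np.cos(yaw),y-d*np.sin(yaw),h],down(yaw)); arm.hold(.15)
    w=shot('wrist',name); w['fish']=1; return w
a=over(0.585,0.06,0.25,0.27,'wt.png')
b=over(0.461,-0.239,0.18,-0.32,'ws.png')
pickle.dump(dict(t=a,s=b),open('c2.pkl','wb'))
for w in(a,b): print(np.round(w['world_from_camera'],3).tolist())
print(arm.read_state()['time'])
im=b['pixels']; m=cv2.inRange(cv2.cvtColor(im,cv2.COLOR_RGB2HSV),(8,60,150),(25,255,255)); m[250:]=0
n,l,s,ct=cv2.connectedComponentsWithStats(m)
for i in range(1,n):
    if s[i,4]>300: print(s[i],ct[i])
print([onz(b,*ct[i],.03).round(3) for i in range(1,n) if s[i,4]>300])
cv2.imwrite('pics/two.png',np.hstack([cv2.resize(im[:300,120:440],(400,375)),cv2.resize(a['pixels'][:300,120:440],(400,375))])[...,::-1])
E
```

```text
[[0.266, -0.915, -0.303, 0.578], [-0.964, -0.252, -0.084, 0.058], [0.001, 0.314, -0.949, 0.396], [0.0, 0.0, 0.0, 1.0]]
[[-0.313, -0.902, -0.298, 0.455], [-0.95, 0.297, 0.098, -0.235], [0.0, 0.314, -0.95, 0.327], [0.0, 0.0, 0.0, 1.0]]
5.0917
[  408     0   152   250 28225] [489.59418955 140.19815766]
[ 249   43   80  106 1186] [287.14249578 107.3237774 ]
[ 139  146   81   41 1294] [188.05255023 162.07727975]
[ 296  162   59   84 1670] [331.92215569 199.84790419]
[array([ 0.367, -0.444,  0.03 ]), array([ 0.453, -0.245,  0.03 ]), array([ 0.435, -0.141,  0.03 ]), array([ 0.357, -0.259,  0.03 ])]
```

View pics/two.png

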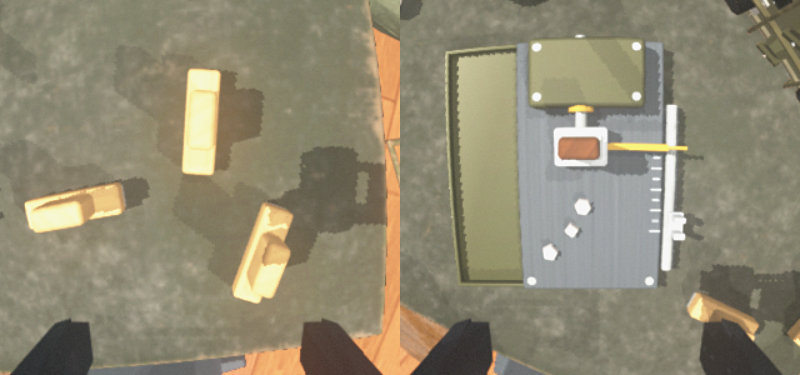

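```bash
cat > fit.py <<'E'
from h import *
import pickle
from scipy.optimize import least_squares
D=pickle.load(open('c2.pkl','rb')); t,s=D['t'],D['s']
px=lambda X,Y:(120+(X-400+.5)/1.25-.5,(Y+.5)/1.25-.5)
hs=cv2.cvtColor(t['pixels'],cv2.COLOR_RGB2HSV)
m=cv2.inRange(hs,(0,110,60),(13,255,220)); m[:100]=0; m[140:]=0; m[:,:230]=0; m[:,300:]=0
M=cv2.moments(m,True); g=(M['m10']/M['m00'],M['m01']/M['m00'])
C=[((-120,60,20),px(524,286)),((-120,-75,20),px(658,287)),((120,60,20),px(517,44)),((55,45,47),px(529,107)),((55,-55,47),px(643,107)),((117,45,47),px(531,39)),((117,-55,47),px(642,39)),((20,0,91),g)]
def T2(p,xy): c,si=np.cos(p[2]),np.sin(p[2]); return np.array([p[0]+c*xy[0]-si*xy[1],p[1]+si*xy[0]+c*xy[1]])
obs=[onz(t,*q,w[2]/1e3)[:2] for w,q in C]
f=lambda p:np.concatenate([T2(p,np.array(w[:2])/1e3)-o for (w,q),o in zip(C,obs)])
r=least_squares(f,[.57,.06,.27],loss='soft_l1',f_scale=.002); P=r.x
inv=lambda xy:(R.from_euler('z',-P[2]).apply([xy[0]-P[0],xy[1]-P[1],0]))[:2]
if __name__=='__main__':
    print('tuner',P.round(4)); print((r.fun.reshape(-1,2)*1e3).round(1).tolist(),g,M['m00'])
    # chips & prongs: bright, unsaturated
    b=cv2.inRange(hs,(0,0,200),(180,60,255)); n,l,st,ct=cv2.connectedComponentsWithStats(b)
    for i in range(1,n):
        if st[i,4]>5 and 200<ct[i][0]<360 and 60<ct[i][1]<240: print(st[i],(inv(onz(t,*ct[i],.027))*1e3).round(1),(inv(onz(t,*ct[i],.047))*1e3).round(1))
    h2=cv2.cvtColor(s['pixels'],cv2.COLOR_RGB2HSV); m=cv2.inRange(h2,(8,50,140),(32,255,255)); m[:45]=0;m[150:]=0;m[:,:240]=0;m[:,:][:,330:]=0
    m=cv2.morphologyEx(m,cv2.MORPH_CLOSE,np.ones((5,5)))
    k=max(cv2.findContours(m,0,2)[0],key=cv2.contourArea)[:,0]
    q=np.array([onz(s,*p,.022)[:2] for p in k]).astype(np.float32)
    print('scraper',cv2.minAreaRect(q*1000),cv2.boundingRect(k))
    cv2.imwrite('pics/idx.png',np.hstack([cv2.resize(t['pixels'][80:220,290:360],(300,600),interpolation=2),cv2.resize(s['pixels'][40:160,230:330],(500,600),interpolation=2)])[...,::-1])
E
python3 fit.py
```

```text
tuner [0.5455 0.0621 0.2706]
[[-3.3, -0.2], [-2.0, -0.4], [1.3, 1.5], [-0.8, 1.3], [0.9, -2.0], [0.3, 3.5], [2.9, -2.2], [-0.0, -0.6]] (261.98340248962654, 118.48340248962656) 482.0
[225  74   8   7  46] [66.3 40.1] [64.4 37.2]
[306  74   7   7  38] [ 66. -49.] [ 64. -47.]
[333  84   9  33 257] [ 40.3 -80.7] [ 39.8 -77. ]
[243  89  43  44 828] [23.7  0.2] [24.1 -0.5]
[329 123  20  94 893] [-43.  -82.4] [-39.  -78.7]
[322 125   7   2  12] [ 10.5 -67.8] [ 11.6 -64.9]
[321 134   8   2  16] [  0.3 -67.5] [  1.9 -64.5]
[322 142   6   3  15] [ -9.3 -67.8] [ -7.2 -64.8]
[320 151   9   2  17] [-19.4 -67.7] [-16.7 -64.7]
[260 159  13  13 129] [-35.5  -0.3] [-31.9  -1. ]
[321 159   7   2  13] [-28.8 -67.4] [-25.6 -64.4]
[320 167   9   2  17] [-38.2 -67.7] [-34.5 -64.7]
[321 175   6   3  15] [-48.4 -67.9] [-44.1 -64.9]
[252 179  10  11  74] [-58.1  10.4] [-53.3   9.2]
[319 184   9   2  18] [-58.5 -67.4] [-53.7 -64.5]
[234 195  12  14 116] [-79.4  31.6] [-73.5  29.2]
[316 221   7   7  40] [-108.4  -64.6] [-100.9  -61.8]
[222 222   7   6  39] [-108.4   50.3] [-100.9   46.9]
[350 235   6  10  11] [-129.4 -108.6] [-120.8 -103.4]
scraper ((463.0368347167969, -245.49752807617188), (84.05921936035156, 99.18687438964844), 72.29983520507812) (240, 45, 90, 105)
```

View pics/idx.png

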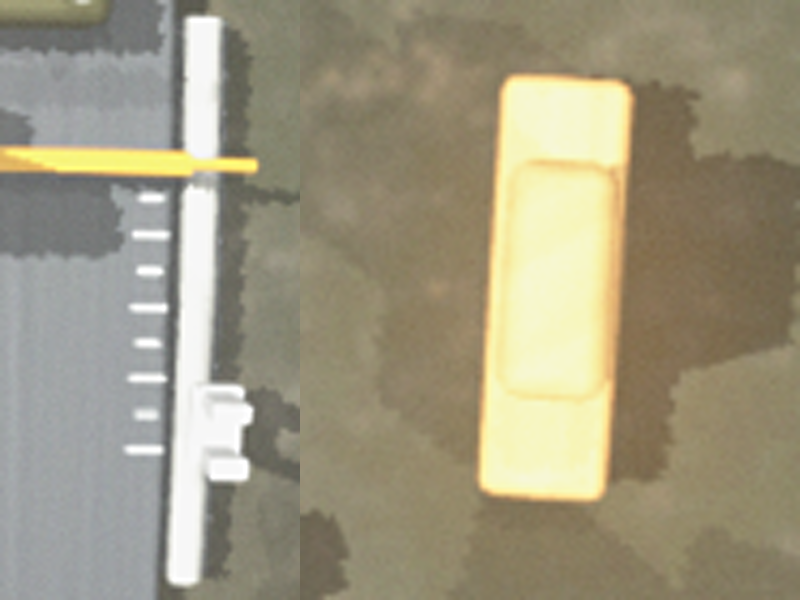

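```bash
cat > pick.py <<'E'
from fit import *
q=lambda X,Y:(230+(X-300+.5)/5-.5,40+(Y+.5)/5-.5)
F=np.array([onz(s,*q(*p),.022)[:2] for p in[(503,75),(632,82),(606,500),(480,495)]])
G=np.array([onz(s,*q(*p),.060)[:2] for p in[(511,161),(616,165),(609,399),(501,395)]])
def yaw(A): v=A[0]+A[1]-A[2]-A[3]; return np.arctan2(v[1],v[0])
for A in(F,G): print(A.mean(0).round(4),yaw(A).round(3),(np.linalg.norm(A-np.roll(A,1,0),axis=1)*1e3).round(1))
c=(F.mean(0)+G.mean(0))/2; y=yaw(F); np.save('sc.npy',[*c,y])
arm.set_gripper(0.75,25)
arm.move_ptp([*c,.12],down(y)); arm.move_linear([*c,.0275],velocity=.1)
arm.set_gripper(0,25)
st=arm.read_state(); print(st['time'],st['opening']*88,st['grasp_force'],st['eef_pos'],st['joint_positions'])
arm.move_linear([*c,.12],velocity=.15)
st=arm.read_state(); print(st['opening']*88,st['ft_force'])
E
python3 pick.py
```

```text
[ 0.4635 -0.2421] -0.375 [79.3 23.6 79.1 23.5]
[ 0.4634 -0.2423] -0.353 [38.5 16.8 38.5 17.5]
7.975 17.780644925001695 24.933817634009756 [ 0.46343854 -0.2421992   0.02748309] [-5.29215397e-01  2.10417201e-01  2.10502616e+00  1.05820062e-05
  8.26197189e-01  1.41621043e+00]
17.42739372948078 [-0.57635054  0.25651394 -1.65425273]
```

```bash
cat > wipe.py <<'E'
from fit import *
w=lambda x,y,z:[*T2(P,np.array([x,y])/1e3),z]
arm.move_ptp(w(-57,-42,.13),down(P[2]))
arm.move_linear(w(-57,-42,.0485),velocity=.1)
print(arm.read_state()['ft_force'])
arm.move_linear(w(-57,50,.0485),velocity=.07)
arm.move_linear(w(-57,76,.0485),velocity=.05)
st=arm.read_state(); print(st['time'],st['ft_force'],st['opening']*88)
arm.hold(.3)
t1=shot('wrist','w3.png'); c=shot('scene')['pixels']; t0=shot('top')['pixels']
cv2.imwrite('pics/after.png',np.hstack([cv2.resize(c[180:300,180:360],(420,280),interpolation=2),cv2.resize(t0[150:270,195:315],(280,280),interpolation=2)])[...,::-1])
E
python3 wipe.py
```

```text
[-0.25956177  0.45192565 -1.09107824]
12.8333 [ 0.06805484 -1.08672823 -1.29124235] 17.713865405951655
```

View pics/after.png

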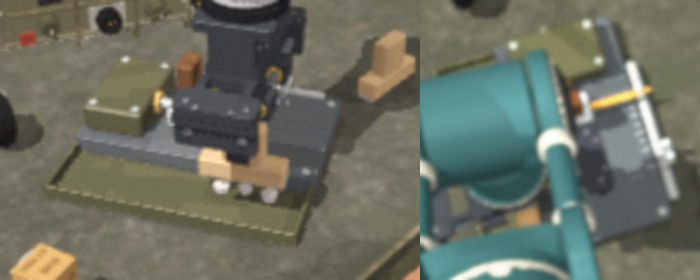

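All three chips now lie in the trough at the foot of the block, at about (222,186), (245,188) and (268,195) in the crop. The slide is home. I'll lift the block and check before setting it down.

```bash
cat > chk.py <<'E'
from fit import *
w=lambda x,y,z:[*T2(P,np.array([x,y])/1e3),z]
arm.move_linear(w(-57,76,.13),velocity=.15)
arm.move_ptp(w(-130,60,.20),down(P[2])); arm.hold(.1)
c=shot('wrist','w4.png'); c['fish']=1
h=cv2.cvtColor(c['pixels'],cv2.COLOR_RGB2HSV)
b=cv2.inRange(h,(0,0,190),(180,70,255)); n,l,st,ct=cv2.connectedComponentsWithStats(b)
for i in range(1,n):
    if st[i,4]>25:
        p=(inv(onz(c,*ct[i],.011))*1e3).round(1)
        if abs(p[0])<125 and -100<p[1]<140: print(st[i],p)
s4=arm.read_state(); print(s4['time'],s4['opening']*88,s4['grasp_force'])
E
python3 chk.py
```

```text
[336   9   9   8  56] [54.8 -3.8]
[410  14   9  32 261] [ 45.2 -85.4]
[316  20  50  38 774] [20.   3.2]
[410  50   9   5  27] [ 20.6 -85.8]
[ 406   56   29  107 1213] [-45.1 -88. ]
[250  89  17  16 197] [-36.6  79.2]
[254 111  15  15 131] [-58.5  76.6]
[250 133  16  16 183] [-82.3  80. ]
[282 166   9   9  66] [-112.7   51. ]
[392 168   8   9  55] [-113.   -69.3]
14.6167 17.98094766412708 24.99470456968993
```

View pics/w4.png

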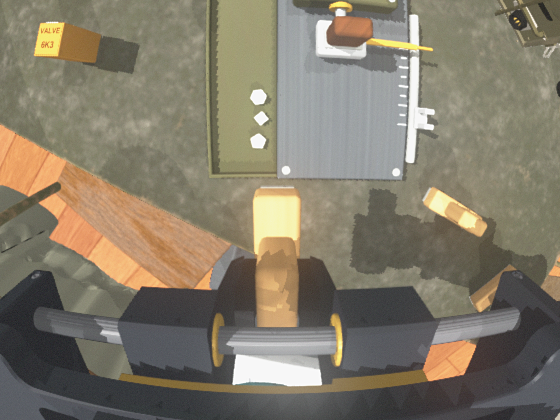

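Chips are flat in the trough at (258,97), (261,118) and (258,141), and the slide is home. Next: set the block back on its original spot, then take an overhead shot of the index.

```bash
cat > put.py <<'E'
from fit import *
w=lambda x,y,z:[*T2(P,np.array([x,y])/1e3),z]
x,y,a=np.load('sc.npy')
arm.move_ptp([x,y,.14],down(a)); arm.move_linear([x,y,.0282],velocity=.08)
print(arm.read_state()['ft_force'])
arm.set_gripper(0.6); arm.hold(.4)
arm.move_linear([x,y,.13],velocity=.15)
# camera over the index at low height
d=.085
arm.move_ptp(w(-30-d*1e3,-88,.14),down(P[2])); arm.hold(.15)
c=shot('wrist'); c['fish']=1; pickle.dump(c,open('c3.pkl','wb'))
v=c['pixels'][30:230,180:400]; cv2.imwrite('pics/idx2.png',cv2.resize(v,(660,600),interpolation=2)[...,::-1])
print(arm.read_state()['time'],np.round(c['world_from_camera'],3)[:3,3],inv(c['world_from_camera'][:2,3]))
E
python3 put.py
```

```text
[ 0.26615874  0.43928014 -1.15865079]
20.3167 [ 0.538 -0.033  0.286] [-0.03242333 -0.08916036]
```

View pics/idx2.png

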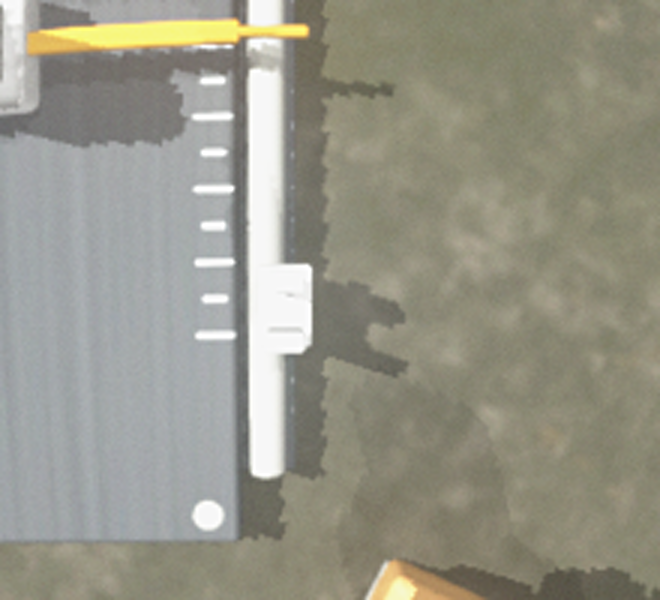

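The index spans display rows 265–353, with the gap edges at about 293 and 330 and its middle near (290,312). The pointer sits at row 31. Next I'll compute the travel, then grip and pull.

```bash
cat > pull.py <<'E'
from fit import *
w=lambda x,y,z:[*T2(P,np.array([x,y])/1e3),z]
c=pickle.load(open('c3.pkl','rb'))
q=lambda X,Y:(180+(X+.5)/3-.5,30+(Y+.5)/3-.5)
po=inv(onz(c,*q(270,31),.0385))*1e3
ga=inv(onz(c,*q(292,311.5),.047))*1e3
D=po[0]-ga[0]; print('pointer',po,'gap',ga,'D',D)
print([ (inv(onz(c,*q(215,v),.0205))*1e3).round(1)[0] for v in(80,116,152,188,226,262,299,335)])
np.save('D.npy',D)
g=inv(onz(t,*globals()['g'],.091))*1e3; print('grip',g)
gx,gy=20,(g[1])/2
arm.move_ptp(w(gx,gy,.16),down(P[2])); arm.move_linear(w(gx,gy,.052),velocity=.1)
arm.set_gripper(0,50)
s0=arm.read_state(); e0=inv(s0['eef_pos'])*1e3; print(e0,s0['opening']*88,s0['grasp_force'],s0['time'])
np.save('e0.npy',e0)
arm.move_linear(w(gx-D,gy,.052),velocity=.05); arm.hold(.4)
s1=arm.read_state(); e1=inv(s1['eef_pos'])*1e3; print(e1,e0-e1,s1['ft_force'],s1['opening']*88,s1['time'])
c=shot('wrist','w5.png'); c['fish']=1; pickle.dump(c,open('c4.pkl','wb'))
E
python3 pull.py
```

```text
pointer [ 19.68187525 -84.34089158] gap [-51.55648593 -89.55364859] D 71.23836118088045
[np.float64(10.0), np.float64(-0.0), np.float64(-9.9), np.float64(-19.8), np.float64(-30.2), np.float64(-40.0), np.float64(-50.1), np.float64(-59.9)]
grip [20.16523068  0.52647814]
[20.36096201  0.09042757] 31.275432131375062 49.999799095094204 22.6917
[-47.49489056   0.1238159 ] [ 6.78558526e+01 -3.33883289e-02] [10.62315019  2.82138476 -6.81295033] 31.581647657358758 24.6667
```

View pics/w5.png

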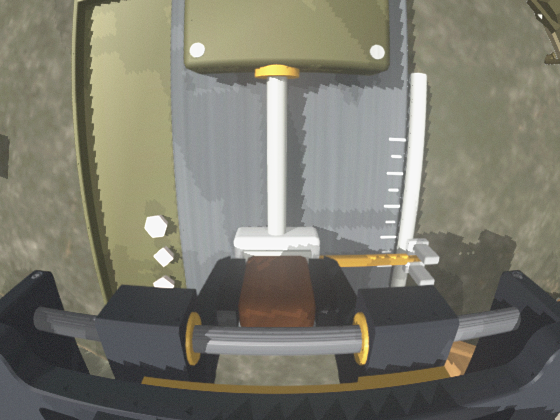

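The pointer at (405,259) lies just at the rear prong, and the encoders show it about 3.5 mm short because of arm compliance. I'll advance that amount and measure.

```bash
cat > adj.py <<'E'
from fit import *
w=lambda x,y,z:[*T2(P,np.array([x,y])/1e3),z]
e0=np.load('e0.npy')
cmd=20-71.24-3.6
arm.move_linear(w(cmd,.26,.052),velocity=.03); arm.hold(.5)
s1=arm.read_state(); e1=inv(s1['eef_pos'])*1e3; print(e1,e0-e1,s1['ft_force'],s1['grasp_force'],s1['time'])
c=shot('wrist'); c['fish']=1; pickle.dump(c,open('c5.pkl','wb'))
cv2.imwrite('pics/end.png',cv2.resize(c['pixels'][210:310,330:450],(720,600),interpolation=2)[...,::-1])
E
python3 adj.py
```

```text
[-51.01475805   0.14654264] [ 7.13757201e+01 -5.61150611e-02] [ 9.89539837  2.82553923 -7.50047647] 50.00008279457688 25.4833
```

View pics/end.png

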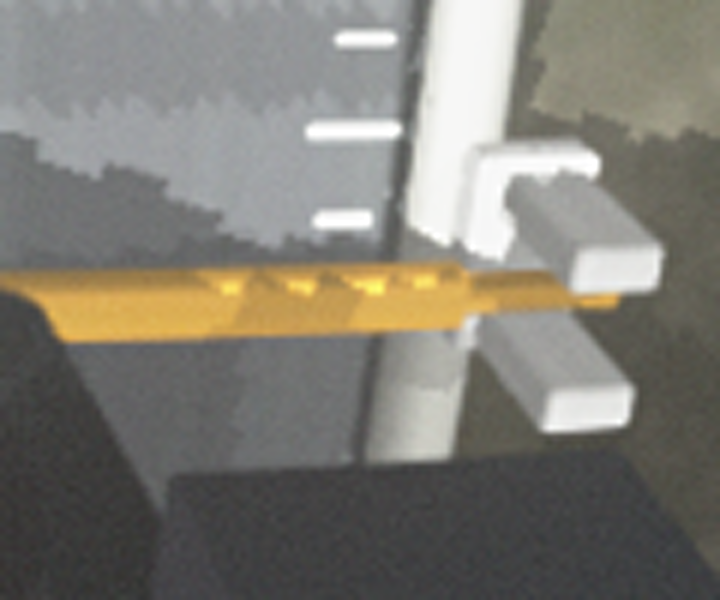

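The pointer (about (540,288)) lies between the prongs, whose tops are at (618,270) and (588,410). I'll check it by rays.

```bash
python3 - <<'E'
from fit import *
c=pickle.load(open('c5.pkl','rb'))
q=lambda X,Y:(330+(X+.5)/6-.5,210+(Y+.5)/6-.5)
for n,p,z in(('rear',(618,270),.047),('front',(588,410),.047),('ptr',(520,292),.039),('ptr tip',(600,300),.039),('t-20',(366,40),.0205),('t-30',(352,131),.0205),('t-40',(342,220),.0205)):
    print(n,(inv(onz(c,*q(*p),z))*1e3).round(1))
E
```

```text
rear [-44.2 -87.5]
front [-59.2 -87.3]
ptr [-50.  -81.4]
ptr tip [-51.3 -90.7]
t-20 [-30.2 -68.7]
t-30 [-40.  -68.3]
t-40 [-50.  -68.4]
```

```bash
python3 -c "
from station import arm
print(arm.sign_off())"
```

```text
the job is handed in; nothing more can be done
None
```

I handed the job in at about 25.5 s, with the slide gripped at 50 N and its pointer measured within about 1 mm of the gap middle; the chips were in the trough when last measured after the wipe, and I set the scraper back on its starting spot clear of the tuner but took no picture to check it; the interface returned no verdict.

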